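# Clamp the petri dish on the shaker

## Robot

A 6-joint arm with a two-finger parallel gripper is mounted at the origin on a cart in front of the work surface, level with it; the furniture and walls round the work are solid. World frame = base frame: x ahead of the robot, y to its left, z up, the work surface at z = 0. Lengths are in m, angles in rad, forces in N, time in s.
With the tool pointing down it reaches from about 0.3 to 0.875 m from the base axis. Payload 4.2 kg.
Tool frame: the origin (TCP) lies at the very end of the fingers, on their centre line; the grasp point (between the pads) lies 19 mm behind it (manip.grasp_offset is the distance from the TCP to the grasp point, in m); z points along the fingers, y is the line along which they close (so a half turn about z gives the same grasp; the last joint's range is limited). The gripper opens to 85 mm and grips with 20 to 120 N. Pads are 22 mm wide; open, the fingers measure 114 mm over their backs; the gripper's body (76 mm by 85 mm) begins 54 mm behind the grasp point. The pads swing forward as they close: fully open they stand 13 mm farther back than shut.
Start: joints at [-1.353, 0.32, 1.565, -0, 1.257, -0.02], TCP at [0.135, -0.559, 0.231] pointing down, gripper open.
Joint ranges: [-3.11, 3.11], [-0.84, 2.01], [0.21, 2.61], [-1.34, 4.49], [0.05, 2.63], [-2.56, 2.56]. Speed limits (rad/s): [2.57, 2.57, 3.14, 3.14, 3.14, 3.14].

## Interface

Orientations are given as a rotation vector (axis times angle).
In Python, from workcell import manip gives the robot as it stands.
- The arm moves only by the shell command python3 -m jog 'ROWS' [FORCE]. ROWS is text: rows parted by semicolons, each of 7 numbers parted by spaces: the shift along the tool's x, y, z scaled (see below), then the turn, a rotation vector about the tool's x, y, z scaled (see below), then the finger opening in mm, from 0 to 85.4. A call has 1 to 12 rows; each row shifts and turns the commanded pose from where the row before left it, along the tool's axes as they then stand; what a row does not reach is not made up. The controller multiplies each number of a shift by 0.02 m and each number of a turn by 6 degrees. A row lasts 1/10 s, in which the tool goes at most 50 mm and 8.59 degrees, less where a joint would pass 70% of its speed; a pose out of reach is approached as far as the arm can. A call with a number of a shift or a turn outside -1 to 1 is refused whole. A call with a gripper value outside its range is refused whole. The fingers move at their own pace and stop on an object; FORCE is the grip in N (left out, the last holds). Time passes only in rows, so rows that do not move let the fingers close. It gives the time, the measured TCP pose, the force, the opening and the grip force at its end, in the units of the state.
- manip.observe(): the state, without advancing time (a new reading comes with each control period).
- manip.capture(name): name is "scene" or "top"; returns (picture, depth): 420x560x3 uint8, red, green, blue; 420x560 float32, m along the optical axis (not along the pixel's ray), 0 where there is no reading.
- manip.camera_params(name): a dict with "fx", "fy", "cx", "cy" (pixels), "extrinsics" (4x4, takes a point from world to camera coordinates). Camera axes: x right, y up, looking along -z (the intrinsics and any distortion apply to the point x, -y, -z); pixel columns grow to the right and rows downward; lengths in m; the calibration is good to about 2 mm. A picture is of the moment at which its call begins. camera_params takes no time and is no camera call.
- manip.finish_job(): hands the job in; it is judged then, once.
Trained networks look in the newest picture that a camera, given by its name, has taken for a name from the list of things; names that differ only in an ending like _2 or _b are one class to them, and where a whole thing is asked for, a point or a joint stands for the part that bears it (a point fixed in the world has none). Each returns a list of dicts, best first, with "p" (0 to 1); they miss things now and then, are a little off and sometimes report something else, mostly with a low value. They report only what shows in the picture. A call takes as long as a camera call. They do not tell look-alikes from the thing itself.
- manip.recognise(target, camera): "extent" ([left, top, right, bottom] in pixels, round what is visible of it).
- manip.silhouettes(target, camera): "region" (420x560 bool, what is visible of it) and "extent" ([left, top, right, bottom] in pixels, round what is visible of it).
- manip.place_of(target, camera): "location" ([column, row] in pixels: a listed point, or the origin of a listed thing).
The state is a dict: "t": time; "q": joint angles; "qvel": joint speeds; "joint_efforts": joint torques, N m; "tcp_pos": TCP position; "tcp_rot": TCP orientation; "force": force on the tool from outside, world axes, zero at the start; "torque": the same for the moment, N m; "width": finger opening in m; "grip_force": force on a finger pad.
Only numpy, scipy, OpenCV 4.12 (cv2) and the standard library are available. Lean on these libraries where they do the work, as an engineer would, in place of code of your own. Each camera call takes 0.05 s, during which the arm holds its last target. There are 200 camera calls.

## Task

Clamp the petri dish on the laboratory shaker: with the outside of the fingers push the blue post of the steel strap round until the strap stops over the middle of the dish, and only then push the lever with the red grip all the way down, so that the rubber foot presses on the dish. Push gently and only push: grip and lift nothing, leave the dish where it lies and the vial, jar and cup standing where they are.

Things in the scene. Friction and masses are not known exactly. Their poses are not given: they have to be found in the camera images.
- shaker: Fixed white laboratory shaker, 210 x 230 mm, origin under its centre on the worktop; its x axis points from the front panel (dark strip, knob) to the back, y to its left, z up. The aluminium platform on top is at z = 58 mm. The petri dish lies at the platform's centre between four rubber pins 9 mm tall. A steel pivot post for the strap stands 68 mm to the left (+y) of the dish's centre; a stop pin (10 mm thick, up to z = 100 mm) stands at x = 16, y = -56 mm.
- clamp_strap (a joint): Angle of the steel strap about the vertical pivot, 0 to 1.571 rad, positive counter-clockwise seen from above. 0: the strap points from the pivot to the shaker's front (-x); 1.571 (stop): it lies across the dish, from the pivot to the shaker's -y. It stays where it is left (about 0.08 N m of friction).
- cam_lever (a joint): Angle of the cam lever on the strap, 0 to 1.100 rad: at 0 it is raised 63 degrees above level and leans towards the strap's pivot, at 1.100 (stop) it lies level, pointing to the pivot. It stays where it is left; about 0.2 N m of friction, that is about 3 N at the grip. Its cam drives the rubber foot 6 mm down.
- strap_pivot (a point): Point on the strap's vertical pivot axis, at the strap's top face (100 mm above the worktop). The strap is 8 mm thick, 22 mm wide, and reaches 132 mm from this axis.
- strap_post (a point): Centre of the top of the blue upright post near the strap's free end, 118 mm from the pivot axis. The post is 14 mm thick with a head 18 mm thick on its upper 10 mm, and stands 45 mm above the strap's top face; this point is 145 mm above the worktop. Pushing it sideways swings the strap.
- lever_hinge (a point): Centre of the lever's level hinge axis (across the strap), on the strap's centre line, 68 mm from the pivot axis, 114 mm above the worktop. The steel lever is 10 mm thick.
- lever_grip (a point): Centre of the red grip, a round bar 16 mm thick and 36 mm long that lies level across the end of the lever, 72 mm from the hinge axis. It moves in the upright plane through the strap's centre line; the lever's top is free of all else.
- clamp_foot: Round rubber foot, 28 mm across, under the strap 68 mm from the pivot axis; origin on its axis level with the strap's underside when the lever is raised. With the lever up it clears the dish by about 4 mm; with the lever down it presses on the dish with a few newtons by a spring. Nothing to be touched.
- dish: Closed clear petri dish, loose, 94 mm wide and 20 mm tall, origin at the centre of its underside, on the shaker's platform. To be left lying.
- vial_amber: Loose bystander: sample vial with a white cap, 30 mm wide, 84 mm tall, origin under its centre.
- red_jar: Loose bystander: specimen jar with a red cap, 44 mm wide, 67 mm tall, origin under its centre.
- cup: Loose bystander: small clear cup, 42 mm wide, 47 mm tall, origin under its centre.
Things that resemble listed ones, but are neither listed nor needed, are in the scene too. Of the things like the dish, leave any that is brown; of the rest the larger one is meant.

How it is judged:
By the outcome, as a careful person would: the job done as asked, in the order asked, and still so for the second after the job is handed in, with the robot touching nothing.
It also fails if it takes over 43 s, if anything falls off the work surface, if the arm or the gripper's body presses on something with over 40 N, if the wrist force passes 120 N, or if a joint passes its speed limit or range.

## Working session

There is one attempt and no reset: what is moved stays moved. The work goes in short steps, Python scripts to look and compute and a shell command to move; the robot and the scene stay as the last step left them, time stands still between calls to the robot, and variables do not carry over. Pictures are saved under pics/ and viewed, at most 10 in all, crops included, and the job is handed in when it is done.

```bash
mkdir -p pics; cat > h.py <<'E'
import numpy as np, cv2
from workcell import manip
def P(cam):
    return manip.camera_params(cam)
def ray(cam,uv):
    p=P(cam);E=np.array(p["extrinsics"]);R=E[:3,:3];t=E[:3,3]
    d=np.array([(uv[0]-p["cx"])/p["fx"],-(uv[1]-p["cy"])/p["fy"],-1.])
    return -R.T@t, R.T@d
def atz(cam,uv,z):
    o,d=ray(cam,uv); return o+d*(z-o[2])/d[2]
def proj(cam,X):
    p=P(cam);E=np.array(p["extrinsics"]);c=E[:3,:3]@np.array(X)+E[:3,3]
    return np.array([p["cx"]+p["fx"]*c[0]/-c[2],p["cy"]-p["fy"]*c[1]/-c[2]])
E
python3 - <<'E'
from h import *
for c in("scene","top"):
    im,d=manip.capture(c); cv2.imwrite(f"pics/{c}0.png",im[:,:,::-1]); np.save(f"pics/{c}0.npy",d)
    print(c,{k:v for k,v in P(c).items() if k!="extrinsics"}, np.round(ray(c,(280,210)),3).tolist())
    for n,z in dict(strap_pivot=.1,strap_post=.145,lever_hinge=.114,lever_grip=.178,dish=.058,shaker=0,vial_amber=0,red_jar=0,cup=0).items():
        for r in manip.place_of(n,c)[:3]:
            print(n,round(r["p"],2),np.round(r["location"],1),np.round(atz(c,r["location"],z),3))
E
```

```text
scene {'fx': 521.7651325426182, 'fy': 521.7651325426182, 'cx': 295.0838582614999, 'cy': 197.14320412878155} [[0.049, -0.905, 1.09], [0.318, 0.63, -0.709]]
strap_pivot 0.88 [320.1 173.3] [0.664 0.053 0.1  ]
strap_pivot 0.17 [211.2 176.2] [0.384 0.19  0.1  ]
strap_post 0.69 [294.5 183. ] [0.555 0.008 0.145]
lever_hinge 0.63 [301.6 181.4] [0.593 0.034 0.114]
dish 0.78 [384.6 260.1] [ 0.663 -0.273  0.058]
dish 0.55 [306.1 170.2] [0.66  0.126 0.058]
shaker 0.73 [328.4 210. ] [ 0.664 -0.004  0.   ]
shaker 0.34 [316.1 154.3] [0.764 0.238 0.   ]
vial_amber 0.86 [338.7 324.6] [ 0.483 -0.348  0.   ]
red_jar 0.65 [211.2 175.8] [0.418 0.302 0.   ]
cup 0.64 [371.4 298.5] [ 0.595 -0.323  0.   ]
top {'fx': 519.1152201777559, 'fy': 519.1152201777559, 'cx': 284.94322800170994, 'cy': 215.0387071555904} [[0.417, -0.024, 1.518], [0.105, -0.009, -0.995]]
strap_pivot 0.77 [248.  175.5] [0.66  0.054 0.1  ]
strap_post 0.97 [257.4 214.6] [0.548 0.023 0.145]
lever_hinge 0.6 [254.6 196. ] [0.602 0.033 0.114]
lever_hinge 0.28 [248.3 180.5] [0.644 0.052 0.114]
lever_grip 0.63 [247.7 179.2] [0.637 0.05  0.178]
lever_grip 0.5 [254.2 193.6] [0.6   0.032 0.178]
dish 0.59 [269.3 180.7] [ 0.654 -0.005  0.058]
dish 0.56 [203.4 172.9] [0.671 0.183 0.058]
dish 0.55 [347.  168.4] [ 0.697 -0.226  0.058]
shaker 0.93 [273.7 180.9] [ 0.664 -0.017  0.   ]
vial_amber 0.71 [379.6 244. ] [ 0.486 -0.333  0.   ]
red_jar 0.51 [156.1 256.6] [0.432 0.318 0.   ]
cup 0.51 [378.8 207.4] [ 0.594 -0.33   0.   ]
```

View pics/scene0.png

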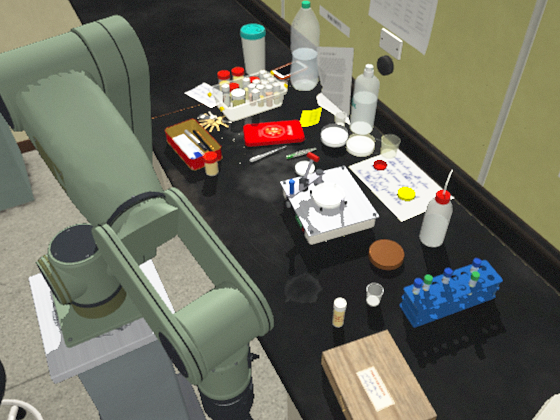

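View pics/top0.png

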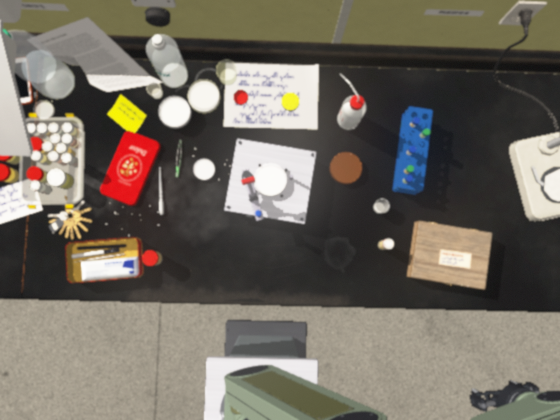

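The scene shows the shaker at about (330,203) with the blue post at (292,187). In the top view the shaker is at (272,181), the post at (258,214) and the red grip at (248,180).

Dish candidates in the top view:
- clear dish on the shaker (270,181)
- brown dish (346,168)
- small clear dish (204,169)
- lids at (174,112) and (203,97)

I choose the one on the shaker and check it in a close crop.

```bash
python3 - <<'E'
from h import *
a=cv2.imread("pics/top0.png")[130:235,215:325]; b=cv2.imread("pics/scene0.png")[140:250,270:390]
a=cv2.resize(a,(400,400*105//110),interpolation=cv2.INTER_CUBIC);b=cv2.resize(b,(400,400*110//120),interpolation=cv2.INTER_CUBIC)
h=max(a.shape[0],b.shape[0]);f=lambda i:cv2.copyMakeBorder(i,0,h-i.shape[0],0,0,cv2.BORDER_CONSTANT)
cv2.imwrite("pics/crop1.png",np.hstack([f(a),f(b)]))
for c in("top","scene"):
    for n in("shaker","dish"):
        for s in manip.silhouettes(n,c)[:2]:
            r=s["region"].astype(np.uint8);u=cv2.findContours(r,0,2)[0];k=max(u,key=cv2.contourArea)
            q=cv2.approxPolyDP(cv2.convexHull(k),4,True)[:,0] if n=="shaker" else cv2.boxPoints(cv2.minAreaRect(k))
            z=.058 if n=="shaker" else .078
            print(c,n,round(s["p"],2),[(x.tolist(),np.round(atz(c,x,z)[:2],3).tolist()) for x in q])
# blue + red blobs
for c in("top","scene"):
    im=cv2.imread(f"pics/{c}0.png");hsv=cv2.cvtColor(im,cv2.COLOR_BGR2HSV)
    m=cv2.inRange(hsv,(100,90,40),(130,255,255)); r=cv2.inRange(hsv,(0,140,60),(8,255,255))|cv2.inRange(hsv,(172,140,60),(180,255,255))
    for nm,mm in(("blue",m),("red",r)):
        n,_,st,ce=cv2.connectedComponentsWithStats(mm)
        for i in range(1,n):
            if st[i,4]>6 and 220<ce[i,0]<330 and 130<ce[i,1]<230: print(c,nm,st[i],ce[i].round(1),atz(c,ce[i],.145 if nm=="blue" else .178).round(3))
E
```

```text
top shaker 0.6 [([237, 139], [0.772, 0.091]), ([315, 153], [0.738, -0.133]), ([302, 224], [0.534, -0.101]), ([256, 220], [0.541, 0.03]), ([225, 209], [0.57, 0.118])]
top dish 0.83 [([324.20001220703125, 160.4000244140625], [0.714, -0.158]), ([352.20001220703125, 146.4000244140625], [0.756, -0.237]), ([366.60003662109375, 175.20001220703125], [0.675, -0.278]), ([338.60003662109375, 189.20001220703125], [0.633, -0.2])]
top dish 0.8 [([254.0, 164.0], [0.697, 0.039]), ([286.0, 164.0], [0.7, -0.051]), ([286.0, 196.0], [0.609, -0.053]), ([254.0, 196.0], [0.607, 0.037])]
scene shaker 0.63 [([281, 183], [0.567, 0.111]), ([312, 153], [0.718, 0.189]), ([345, 167], [0.772, 0.083]), ([378, 217], [0.737, -0.14]), ([371, 227], [0.699, -0.162]), ([310, 243], [0.525, -0.133]), ([286, 203], [0.54, 0.029])]
scene dish 0.93 [([366.12310791015625, 267.0154113769531], [0.598, -0.282]), ([369.8154296875, 237.47694396972656], [0.662, -0.205]), ([405.75390625, 241.96923828125], [0.735, -0.262]), ([402.06158447265625, 271.5076904296875], [0.668, -0.335])]
scene dish 0.69 [([308.20001220703125, 200.60000610351562], [0.59, -0.01]), ([320.4000244140625, 176.20001220703125], [0.672, 0.063]), ([347.60003662109375, 189.80001831054688], [0.711, -0.025]), ([335.4000244140625, 214.20001220703125], [0.628, -0.091])]
top blue [256 211   5   6  26] [258.  213.3] [0.552 0.022 0.145]
top red [242 177  12   6  48] [247.7 179.7] [0.636 0.05  0.178]
scene blue [289 178   6  17  65] [291.4 185.9] [0.542 0.002 0.145]
scene red [ 243  119   62   28 1286] [272.6 133. ] [0.585 0.196 0.178]
scene red [306 152  14  10  83] [312.8 156.5] [0.634 0.047 0.178]
```

View pics/crop1.png

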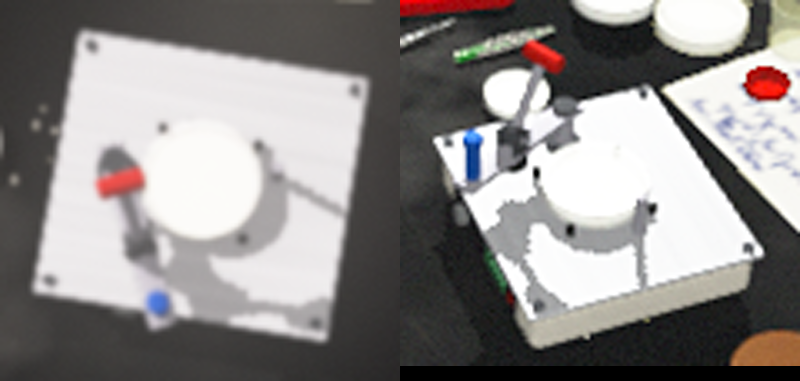

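The crop confirms it: white/clear dish at the centre of the shaker (crop 200,180), blue post front-left (157,303), raised lever with red grip (120,182), and the strap swung away from the dish. The shaker sits at about (0.653, -0.006) with yaw -8.6°. The pivot is at about (0.662, 0.058) and the post at (0.552, 0.022), 116 mm apart against the 118 mm given.

```bash
python3 - <<'E'
from h import *
s=manip.observe();R=cv2.Rodrigues(np.array(s["tcp_rot"]))[0];print(R.round(3),s["tcp_pos"],s["force"],s["t"])
d=np.load("pics/top0.npy")
print("heights near shaker etc")
p=P("top");E=np.array(p["extrinsics"])
v,u=np.mgrid[0:420,0:560];c=np.stack([(u-p["cx"])/p["fx"]*d,-(v-p["cy"])/p["fy"]*d,-d],-1)
W=(c-E[:3,3])@E[:3,:3]
m=(d>0)&(W[...,0]>.1)&(W[...,0]<.62)&(W[...,1]>-.7)&(W[...,1]<.15)&(np.hypot(W[...,0],W[...,1])>.3)
for x in np.arange(.2,.6,.1):
  print(round(x,1),[round(float(W[m&(abs(W[...,0]-x-.05)<.05)&(abs(W[...,1]-y-.05)<.05)][:,2].max(initial=0)),3) for y in np.arange(-.6,.15,.1)])
E
python3 -m jog '0 0 -0.5 0 0 0 0; 0 0 0 0 0 0 0'
```

```text
[[ 0.972  0.236  0.   ]
 [ 0.236 -0.972 -0.   ]
 [-0.     0.    -1.   ]] [ 0.13544219 -0.55882369  0.23132949] [-0.28704235  0.22448696 -0.76953665] 1.2
heights near shaker etc
0.2 [0.0, 0.0, 0.0, 0.0, 0.0, 0.0, 0.0, 0.0]
0.3 [0.059, 0.056, 0.009, 0.011, 0.01, 0.012, 0.012, 0.009]
0.4 [0.063, 0.059, 0.09, 0.012, 0.011, 0.011, 0.011, 1.155]
0.5 [0.059, 0.06, 0.051, 0.01, 0.065, 0.067, 0.15, 1.224]
t: 1.4
tcp_pos: [0.1356, -0.5597, 0.243]
tcp_rot: [3.116, 0.372, 0.001]
force: [-1.4, -0.4, -0.0]
width: 0.0593
grip_force: 0.0
```

```bash
python3 -m jog '0 0 0 0 0 -0.75 0; 1 -0.8 0 0 0 0 0; 1 -0.8 0 0 0 0 0; 1 -0.8 0 0 0 0 0; 1 -0.8 0 0 0 0 0; 1 -0.8 0 0 0 0 0; 1 -0.8 0 0 0 0 0; 1 -0.8 0 0 0 0 0; 1 -0.8 0 0 0 0 0; 1 -0.8 0 0 0 0 0; 1 -0.8 0 0 0 0 0; 1 -0.8 0 0 0 0 0'
python3 -m jog '1 -0.8 0 0 0 0 0; 1 -0.8 0 0 0 0 0; 1 -0.8 0 0 0 0 0; 1 -0.8 0 0 0 0 0; 1 -0.8 0 0 0 0 0; 1 -0.8 0 0 0 0 0; 1 -0.8 0 0 0 0 0; 1 -0.8 0 0 0 0 0; 1 -0.8 0 0 0 0 0; 1 -0.8 0 0 0 0 0; 1 -0.8 0 0 0 0 0; 1 -0.8 0 0 0 0 0'
python3 -m jog '1 -0.8 0 0 0 0 0; 1 -0.8 0 0 0 0 0; 1 -0.8 0 0 0 0 0; 1 -0.8 0 0 0 0 0; 0.8 -0.8 0 0 0 0 0; 0 0 0 0 0 0 0; 0 0 0 0 0 0 0'
```

```text
t: 2.6
tcp_pos: [0.2904, -0.3224, 0.2418]
tcp_rot: [3.101, 0.494, 0.001]
force: [0.9, -0.3, 0.7]
width: 0.0003
grip_force: 0.0
t: 3.8
tcp_pos: [0.4588, -0.0651, 0.2418]
tcp_rot: [3.102, 0.495, 0.002]
force: [-0.4, -0.2, 0.5]
width: -0.0002
grip_force: 0.0
t: 4.5
tcp_pos: [0.5244, 0.0399, 0.2413]
tcp_rot: [3.102, 0.496, -0.0]
force: [-0.3, -0.5, -0.8]
width: -0.0002
grip_force: 0.0
```

```bash
python3 -m jog '1 -0.6 0 0 0 0 0; 0 0 1 0 0 0 0; 0 0 1 0 0 0 0; 0 0 1 0 0 0 0; 0 0 1 0 0 0 0; 0 0 0 0 0 0 0; 0 0 0 0 0 0 0'
python3 - <<'E'
from h import *
im,_=manip.capture("scene");b=im[90:240,230:390,::-1]
b=cv2.resize(b,(640,600),interpolation=cv2.INTER_CUBIC);t=np.array(manip.observe()["tcp_pos"])
cv2.imwrite("pics/a2.png",b);print(t,(proj("scene",t)-[230,90])*4)
for n,z in(("strap_post",.145),):
    for r in manip.place_of(n,"scene")[:2]:print(n,r["p"],r["location"],atz("scene",r["location"],z).round(3))
E
```

```text
t: 5.2
tcp_pos: [0.5397, 0.0568, 0.1618]
tcp_rot: [3.102, 0.493, 0.0]
force: [-0.7, -0.5, 0.5]
width: 0.0001
grip_force: 0.0
[0.54023723 0.05699138 0.16242184] [204.09644097 317.41971039]
strap_post 0.76 [292.2, 181.7] [0.552 0.015 0.145]
```

View pics/a2.png

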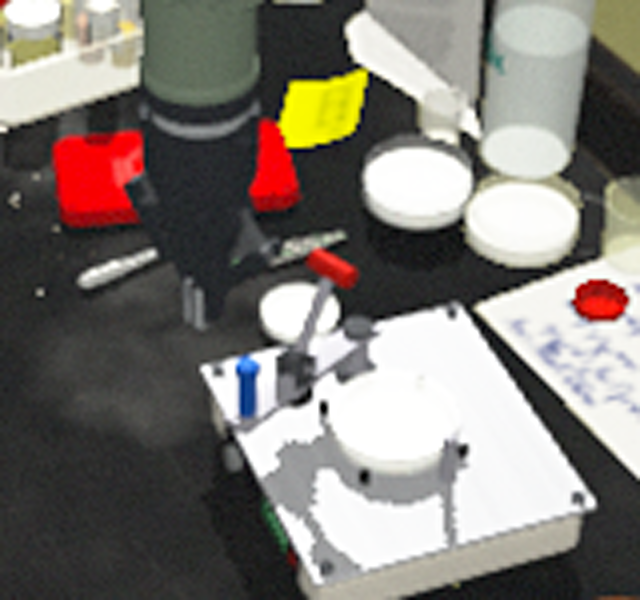

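The fingers stand free beside the post, on the side to push from: fingertips at (200,320), post head at (247,362). I descend and begin the arc.

```bash
python3 -m jog '0 0 0.8 0 0 0 0; 0 0 0.8 0 0 0 0; 0 0 0.65 0 0 0 0; 0 0 0 0 0 0 0; 0 0.3 0 0 0 0 0; 0 0.3 0 0 0 0 0; 0 0 0 0 0 0 0'
python3 -m jog '-0.06 0.31 0 0 0 -0.5 0; -0.06 0.31 0 0 0 -0.5 0; -0.06 0.31 0 0 0 -0.5 0; -0.06 0.31 0 0 0 -0.5 0; -0.06 0.31 0 0 0 -0.5 0; -0.06 0.31 0 0 0 -0.5 0; -0.06 0.31 0 0 0 -0.5 0; 0 0 0 0 0 0 0'
python3 - <<'E'
from h import *
manip.capture("top");manip.capture("scene")
for c in("top","scene"):
    for r in manip.place_of("strap_post",c)[:2]:print(c,r["p"],r["location"],atz(c,r["location"],.145).round(3))
E
```

```text
t: 6.0
tcp_pos: [0.5445, 0.0453, 0.1173]
tcp_rot: [3.102, 0.493, 0.004]
force: [0.4, -0.0, -0.7]
width: -0.0001
grip_force: 0.0
t: 6.8
tcp_pos: [0.5563, 0.0033, 0.1169]
tcp_rot: [2.96, 1.05, 0.002]
force: [-0.1, 0.1, 0.7]
width: -0.0
grip_force: 0.0
scene 0.81 [304.9, 184.6] [ 0.577 -0.011  0.145]
```

The post has moved and the contact is gentle, so I continue.

```bash
python3 -m jog '-0.06 0.31 0 0 0 -0.5 0; -0.06 0.31 0 0 0 -0.5 0; -0.06 0.31 0 0 0 -0.5 0; -0.06 0.31 0 0 0 -0.5 0; -0.06 0.31 0 0 0 -0.5 0; -0.06 0.31 0 0 0 -0.5 0; -0.06 0.31 0 0 0 -0.5 0; -0.06 0.31 0 0 0 -0.5 0; -0.06 0.31 0 0 0 -0.5 0; -0.06 0.31 0 0 0 -0.5 0; -0.06 0.31 0 0 0 -0.5 0; 0 0 0 0 0 0 0'
python3 -m jog '-0.03 0.15 0 0 0 -0.25 0; -0.03 0.15 0 0 0 -0.25 0; -0.03 0.15 0 0 0 -0.25 0; -0.03 0.15 0 0 0 -0.25 0; 0 0 0 0 0 0 0'
```

```text
t: 8.2
tcp_pos: [0.603, -0.0462, 0.1162]
tcp_rot: [2.54, 1.848, 0.0]
force: [0.1, -1.0, 0.6]
width: -0.0003
grip_force: 0.0
t: 8.7
tcp_pos: [0.6141, -0.0518, 0.1163]
tcp_rot: [2.438, 1.98, 0.001]
force: [0.3, -0.2, -0.1]
width: -0.0001
grip_force: 0.0
```

```bash
python3 -m jog '-0.02 0.15 0 0 0 -0.25 0; -0.02 0.15 0 0 0 -0.25 0; 0 0 0 0 0 0 0'
python3 -m jog '0 0.1 0 0 0 0 0; 0 0.1 0 0 0 0 0; 0 0 0 0 0 0 0'
python3 - <<'E'
from h import *
manip.capture("top");manip.capture("scene");s=manip.observe();print(np.round(s["force"],1),s["tcp_pos"])
for c in("top","scene"):
    for r in manip.place_of("strap_post",c)[:2]:print(c,r["p"],r["location"],atz(c,r["location"],.145).round(3))
E
```

```text
t: 9.0
tcp_pos: [0.6199, -0.0537, 0.1163]
tcp_rot: [2.386, 2.043, 0.001]
force: [0.4, -0.4, -0.1]
width: -0.0004
grip_force: 0.0
t: 9.3
tcp_pos: [0.6236, -0.0542, 0.1163]
tcp_rot: [2.386, 2.043, 0.001]
force: [-0.3, -0.4, -0.3]
width: 0.0005
grip_force: 0.0
[-0.3 -0.  -0.6] [ 0.62347689 -0.05409988  0.11632587]
scene 0.46 [338.1, 188.8] [ 0.647 -0.068  0.145]
```

```bash
python3 -m jog '0 0.1 0 0 0 0 0; 0 0.05 0 0 0 0 0; 0 0 0 0 0 0 0'
python3 -m jog '0 0.1 0 0 0 0 0; 0 0 0 0 0 0 0'
python3 -m jog '0 0.1 0 0 0 0 0; 0 0 0 0 0 0 0'
```

```text
t: 9.8
tcp_pos: [0.6263, -0.0547, 0.1163]
tcp_rot: [2.387, 2.043, 0.0]
force: [-0.5, -0.1, -0.0]
width: 0.0
grip_force: 0.1
t: 10.0
tcp_pos: [0.6268, -0.0548, 0.1162]
tcp_rot: [-2.385, -2.041, 0.004]
force: [-4.8, -0.5, 2.8]
width: 0.0002
grip_force: 2.4
t: 10.2
tcp_pos: [0.6269, -0.0548, 0.1162]
tcp_rot: [-2.382, -2.039, 0.008]
force: [-9.4, 0.6, 6.1]
width: -0.0003
grip_force: 5.0
```

The strap is firmly at its stop (9 N reaction, no further motion). I back off, rise and check.

```bash
python3 -m jog '0 -0.3 0 0 0 0 0; 0 -0.8 0 0 0 0 0; 0 -0.8 0 0 0 0 0; 0 0 -1 0 0 0 0; 0 0 -1 0 0 0 0; 0 0 -1 0 0 0 0; 0 0 -1 0 0 0 0; 0 0 -1 0 0 0 0; 0 0 -1 0 0 0 0; 0 -0.5 0 0 0 0 0; 0 0 0 0 0 0 0'
python3 - <<'E'
from h import *
out=[]
for c,(u,v) in(("top",(215,130)),("scene",(270,130))):
    im,_=manip.capture(c);out.append(cv2.resize(im[v:v+110,u:u+120,::-1],(400,367),interpolation=cv2.INTER_CUBIC))
    for n,z in(("strap_post",.145),("lever_grip",.178),("strap_pivot",.1),("dish",.058)):
        for r in manip.place_of(n,c)[:2]:print(c,n,round(r["p"],2),np.round(r["location"],1),atz(c,r["location"],z).round(3))
    hsv=cv2.cvtColor(np.ascontiguousarray(im[:,:,::-1]),cv2.COLOR_BGR2HSV)
    rr=cv2.inRange(hsv,(0,140,60),(8,255,255))|cv2.inRange(hsv,(172,140,60),(180,255,255))
    n,_,st,ce=cv2.connectedComponentsWithStats(rr)
    for i in range(1,n):
        if st[i,4]>15 and u<ce[i,0]<u+120 and v<ce[i,1]<v+110:print(c,"red",st[i],ce[i],atz(c,ce[i],.178).round(3))
cv2.imwrite("pics/b3.png",np.hstack(out))
E
```

```text
t: 11.3
tcp_pos: [0.5816, -0.0476, 0.2361]
tcp_rot: [-2.386, -2.043, 0.0]
force: [-0.3, 0.5, -0.8]
width: 0.0001
grip_force: 0.0
top lever_grip 0.41 [255.7 168.9] [0.665 0.03  0.178]
top strap_pivot 0.51 [246.1 174.6] [0.663 0.059 0.1  ]
top dish 0.66 [204.9 172.7] [0.672 0.179 0.058]
top dish 0.59 [343.9 169.6] [ 0.693 -0.217  0.058]
top red [254 165   4  12  26] [255.30769231 170.65384615] [0.66  0.031 0.178]
scene strap_post 0.64 [339.9 185.4] [ 0.658 -0.058  0.145]
scene lever_grip 0.69 [324.6 156.8] [0.662 0.031 0.178]
scene lever_grip 0.16 [330.7 185.7] [ 0.615 -0.078  0.178]
scene strap_pivot 0.76 [320.4 174.6] [0.662 0.048 0.1  ]
scene dish 0.97 [385.8 258.2] [ 0.67  -0.27   0.058]
scene dish 0.88 [327.4 197.9] [ 0.654 -0.008  0.058]
scene red [ 243  119   58   28 1188] [270.4023569  132.60606061] [0.581 0.2   0.178]
scene red [321 154  11   9  72] [325.90277778 157.61111111] [0.663 0.026 0.178]
scene red [373 160  14  10 106] [379.52830189 164.62264151] [ 0.776 -0.068  0.178]
```

View pics/b3.png

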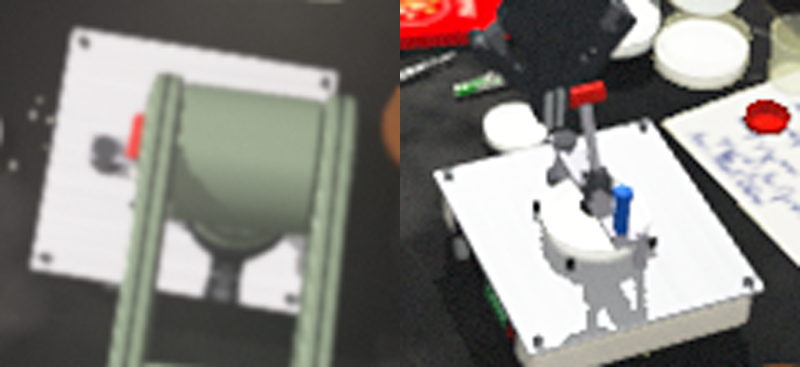

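The strap now lies over the dish centre (scene view: post at (622,195), strap across the dish). The dish is unmoved at (0.654, -0.008) and the lever is still raised, with the grip at about (0.659, 0.026). Next I move above the grip.

```bash
python3 -m jog '0.85 0.65 0 0 0 0 0; 0.85 0.65 0 0 0 0 0; 0.85 0.65 0 0 0 0 0; 0.85 0.65 0 0 0 0 0; 0.85 0.65 0 0 0 0 0; 0 0 0 0 0 0 0; 0 0 0.9 0 0 0 0; 0 0 0.9 0 0 0 0; 0 0 0.3 0 0 0 0; 0 0 0 0 0 0 0'
python3 - <<'E'
from h import *
im,_=manip.capture("scene");b=cv2.resize(im[100:220,270:390,::-1],(600,600),interpolation=cv2.INTER_CUBIC)
cv2.imwrite("pics/c4.png",b);t=np.array(manip.observe()["tcp_pos"]);print((proj("scene",t)-[270,100])*5)
E
```

```text
t: 12.8
tcp_pos: [0.6591, 0.0255, 0.1934]
tcp_rot: [-2.386, -2.042, 0.003]
force: [-0.6, -0.2, 0.5]
width: 0.0003
grip_force: 0.0
[275.65390631 267.12329756]
```

View pics/c4.png

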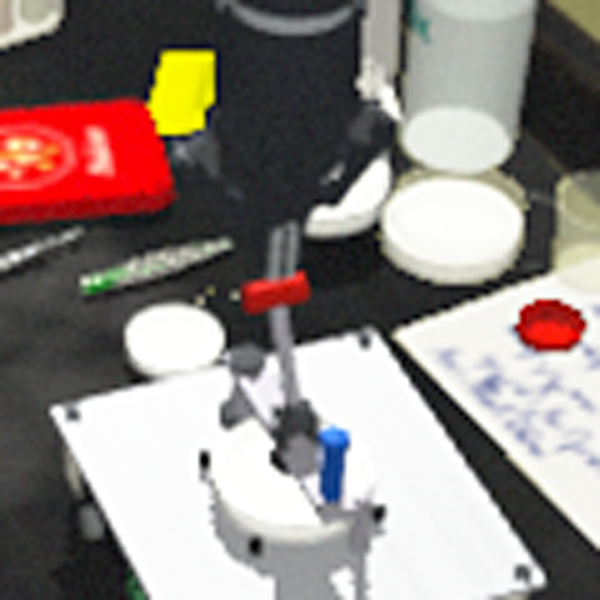

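The tips (285,270) stand just above the red bar (277,293). I bias 3 mm towards the hinge so they cannot slip past the far side of the bar, then touch down.

```bash
python3 -m jog '-0.15 0 0.2 0 0 0 0; 0 0 0.15 0 0 0 0; 0 0 0 0 0 0 0'
python3 -m jog '0.19 0 0.11 0 0 0 0; 0.19 0 0.11 0 0 0 0; 0.17 0 0.135 0 0 0 0; 0.17 0 0.135 0 0 0 0; 0 0 0 0 0 0 0'
python3 - <<'E'
from h import *
im,_=manip.capture("scene");s=manip.silhouettes("lever_grip","scene");print([(round(a["p"],2),a["extent"]) for a in s[:2]])
for r in manip.place_of("lever_grip","scene")[:2]:print(round(r["p"],2),np.round(r["location"],1),atz("scene",r["location"],.168).round(3))
# predicted pixels for lever angle
pv=np.array([.661,.058]);d=np.array([-.15,-.989])
for th in(63,56,49,42):
    a=np.radians(th);print(th,proj("scene",[*(pv+d*(.068-.072*np.cos(a))),.114+.072*np.sin(a)]).round(1))
E
```

```text
t: 13.15
tcp_pos: [0.6594, 0.0229, 0.1873]
tcp_rot: [-2.387, -2.043, 0.0]
force: [0.0, 0.7, 0.9]
width: -0.0002
grip_force: 0.0
t: 13.65
tcp_pos: [0.6621, 0.0389, 0.178]
tcp_rot: [-2.386, -2.043, -0.003]
force: [-0.2, 2.4, 3.0]
width: 0.0001
grip_force: 1.5
[(0.7, [317.5, 156.0, 333.8, 187.2])]
0.53 [323.  159.7] [0.658 0.032 0.168]
63 [324.1 159.1]
56 [322.9 158.7]
49 [321.9 158.6]
42 [320.9 159. ]
```

Contact is made at 3 N and the lever is moving. I continue along the arc.

```bash
python3 -m jog '0.16 0 0.15 0 0 0 0; 0.16 0 0.15 0 0 0 0; 0.14 0 0.17 0 0 0 0; 0.14 0 0.17 0 0 0 0; 0.115 0 0.19 0 0 0 0; 0.115 0 0.19 0 0 0 0; 0 0 0 0 0 0 0'
python3 - <<'E'
from h import *
im,_=manip.capture("scene")
for r in manip.place_of("lever_grip","scene")[:2]:print(round(r["p"],2),np.round(r["location"],1))
cv2.imwrite("pics/d5.png",cv2.resize(im[100:220,270:390,::-1],(600,600),interpolation=cv2.INTER_CUBIC))
pv=np.array([.661,.058]);d=np.array([-.15,-.989])
for th in(56,42,28,14,0):
    a=np.radians(th);print(th,proj("scene",[*(pv+d*(.068-.072*np.cos(a))),.114+.072*np.sin(a)]).round(1))
E
```

```text
t: 14.5
tcp_pos: [0.6651, 0.0559, 0.158]
tcp_rot: [-2.386, -2.043, -0.006]
force: [1.0, 4.4, 3.9]
width: 0.0
grip_force: 2.6
0.57 [328.7 210.6]
0.51 [320.8 158.8]
56 [322.9 158.7]
42 [320.9 159. ]
28 [319.4 160.8]
14 [318.3 163.9]
0 [317.8 168.1]
```

View pics/d5.png

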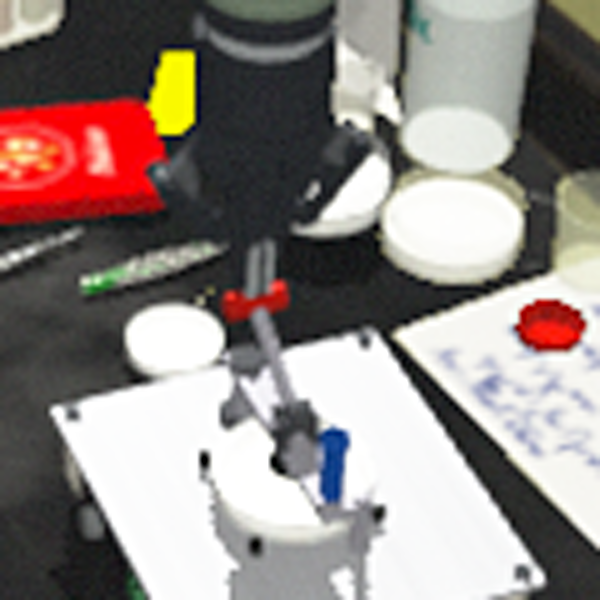

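The lever is at about 30° (grip at crop (257,300)) with the tips on it. For the rest I move mostly down.

```bash
python3 -m jog '0 0 0.2 0 0 0 0; 0.02 0 0.2 0 0 0 0; 0.02 0 0.2 0 0 0 0; 0.02 0 0.2 0 0 0 0; 0.02 0 0.2 0 0 0 0; 0.02 0 0.2 0 0 0 0; 0 0 0.2 0 0 0 0; 0 0 0 0 0 0 0'
python3 -m jog '0 0 0.15 0 0 0 0; 0 0 0.1 0 0 0 0; 0 0 0 0 0 0 0'
```

```text
t: 15.4
tcp_pos: [0.6641, 0.0551, 0.1279]
tcp_rot: [-2.386, -2.043, 0.004]
force: [0.3, -0.1, 0.5]
width: -0.0001
grip_force: 0.0
t: 15.7
tcp_pos: [0.6642, 0.0554, 0.1235]
tcp_rot: [-2.386, -2.043, 0.002]
force: [0.1, 1.0, 0.5]
width: 0.0003
grip_force: 0.2
```

```bash
python3 - <<'E'
from h import *
im,_=manip.capture("scene")
cv2.imwrite("pics/e6.png",cv2.resize(im[110:220,270:380,::-1],(600,600),interpolation=cv2.INTER_CUBIC))
for r in manip.place_of("lever_grip","scene")[:2]:print(round(r["p"],2),np.round(r["location"],1))
print((proj("scene",manip.observe()["tcp_pos"])-[270,110])*600/110)
E
```

```text
0.69 [321.8 164.5]
[272.503656   308.85817528]
```

View pics/e6.png

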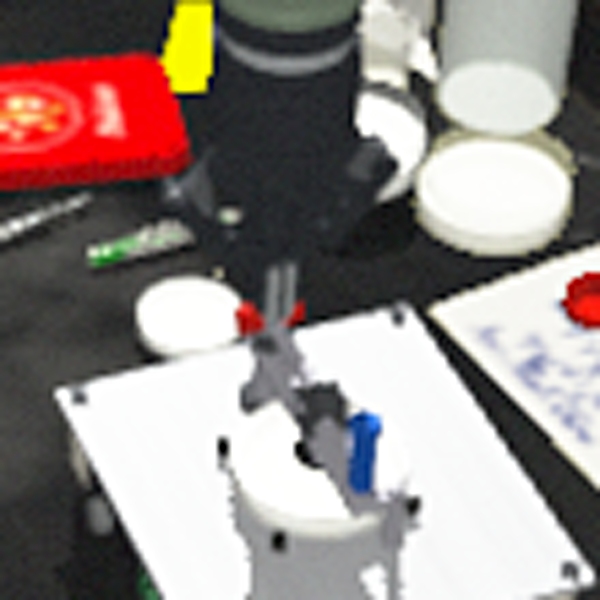

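The strap hasn't moved: post at (366,425), the same spot as before. The bar (270,318) is nearly level, with the tips on its hinge side. I recentre on the bar and press it to its stop.

```bash
python3 -m jog '0 0 -0.8 0 0 0 0; 0.3 0 0 0 0 0 0; 0 0 0.4 0 0 0 0; 0 0 0.4 0 0 0 0; 0 0 0 0 0 0 0'
python3 -m jog '0 0 0.1 0 0 0 0; 0 0 0.05 0 0 0 0; 0 0 0 0 0 0 0'
python3 -m jog '0 0 0.05 0 0 0 0; 0 0 0 0 0 0 0'
```

```text
t: 16.3
tcp_pos: [0.665, 0.0617, 0.1224]
tcp_rot: [-2.386, -2.042, 0.003]
force: [0.4, -0.1, 0.4]
width: 0.0
grip_force: 0.0
t: 16.6
tcp_pos: [0.6653, 0.0616, 0.1218]
tcp_rot: [-2.387, -2.043, 0.001]
force: [-2.1, 0.1, 5.1]
width: -0.0006
grip_force: 2.8
t: 16.8
tcp_pos: [0.6653, 0.0616, 0.1216]
tcp_rot: [2.387, 2.043, 0.0]
force: [-2.1, 0.3, 8.7]
width: 0.0005
grip_force: 4.5
```

```bash
python3 -m jog '0 0 0.1 0 0 0 0; 0 0 0 0 0 0 0'
python3 -m jog '0 0 -0.3 0 0 0 0; 0 0 -1 0 0 0 0; 0 0 -1 0 0 0 0; 0 0 -1 0 0 0 0; 0 0 -1 0 0 0 0; 0 0 -1 0 0 0 0; -0.5 -1 -0.5 0 0 0 0; -0.5 -1 0 0 0 0 0; -0.5 -1 0 0 0 0 0; -0.5 -1 0 0 0 0 0; -0.5 -1 0 0 0 0 0; 0 0 0 0 0 0 0'
python3 -m jog '0 -1 0 0 0 0 0; 0 -1 0 0 0 0 0; 0 -1 0 0 0 0 0; 0 -1 0 0 0 0 0; 0 -1 0 0 0 0 0; 0 0 0 0 0 0 0'
python3 - <<'E'
from h import *
out=[]
for c,(u,v) in(("top",(215,130)),("scene",(270,130))):
    im,_=manip.capture(c);out.append(cv2.resize(im[v:v+110,u:u+120,::-1],(400,367),interpolation=cv2.INTER_CUBIC))
    for n,z in(("strap_post",.145),("lever_grip",.114),("strap_pivot",.1),("dish",.058),("vial_amber",0),("red_jar",0),("cup",0)):
        for r in manip.place_of(n,c)[:2]:print(c,n,round(r["p"],2),np.round(r["location"],1),atz(c,r["location"],z).round(3))
cv2.imwrite("pics/f7.png",np.hstack(out))
E
```

```text
t: 17.0
tcp_pos: [0.6655, 0.0616, 0.1212]
tcp_rot: [2.386, 2.042, 0.001]
force: [-4.9, 0.3, 16.0]
width: 0.0003
grip_force: 7.7
t: 18.2
tcp_pos: [0.5565, 0.027, 0.2339]
tcp_rot: [-2.387, -2.041, 0.004]
force: [0.5, 0.1, 0.3]
width: 0.0001
grip_force: 0.0
t: 18.8
tcp_pos: [0.459, 0.0435, 0.234]
tcp_rot: [-2.386, -2.043, 0.001]
force: [0.9, -0.0, -0.3]
width: -0.0
grip_force: 0.0
top strap_post 0.74 [288.4 178.8] [ 0.647 -0.057  0.145]
top lever_grip 0.5 [242.2 171.7] [0.668 0.069 0.114]
top strap_pivot 0.97 [246.3 174.2] [0.664 0.059 0.1  ]
top dish 0.96 [343.6 167.5] [ 0.699 -0.216  0.058]
top dish 0.71 [202.6 172.9] [0.671 0.185 0.058]
top vial_amber 0.43 [384.1 244.4] [ 0.485 -0.346  0.   ]
top red_jar 0.71 [156.6 259.6] [0.423 0.316 0.   ]
top cup 0.46 [377.8 208.4] [ 0.591 -0.327  0.   ]
scene strap_post 0.89 [339.6 183.8] [ 0.661 -0.053  0.145]
scene lever_grip 0.56 [321.4 167. ] [0.673 0.061 0.114]
scene strap_pivot 0.9 [323. 172.] [0.675 0.054 0.1  ]
scene dish 0.75 [330.9 199.2] [ 0.66  -0.018  0.058]
scene dish 0.65 [384.2 259. ] [ 0.665 -0.27   0.058]
scene vial_amber 0.72 [335.4 320.8] [ 0.481 -0.335  0.   ]
scene red_jar 0.55 [212.3 176.8] [0.419 0.296 0.   ]
scene cup 0.58 [368.4 297.4] [ 0.591 -0.317  0.   ]
```

View pics/f7.png

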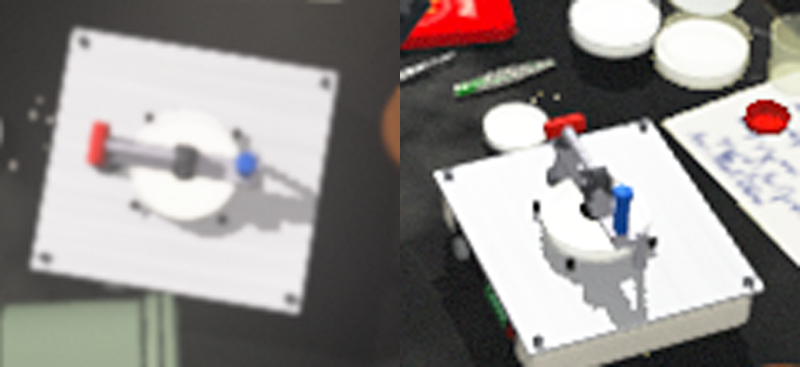

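The strap lies across the dish: grip at (98,145), hinge at (185,160) and post at (247,163) in the top crop, on the stop direction. The lever is level, the dish sits between its pins, the bystanders are unmoved and the arm is clear.

```bash
python3 -c "
from workcell import manip
print(manip.finish_job())"
```

```text
the job is handed in; nothing more can be done
None
```

The job is handed in: the strap was pushed to its stop over the dish, then the lever was pressed down level to its stop at 16 N, and the last pictures show the dish, vial, jar and cup where they were, with the arm clear at 18.8 s.

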